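# Cure the amber nugget with the UV lamp

### The arm

A 6-joint arm with a two-finger parallel gripper is mounted at the origin on the work surface. World frame = base frame: x ahead of the robot, y to its left, z up, the work surface at z = 0. Lengths are in m, angles in rad, forces in N, time in s.
With the tool pointing down it reaches from about 0.35 to 0.975 m from the base axis. Payload 4.9 kg.
Tool frame: the origin (TCP) lies midway between the tips of the shut fingers; the grasp point (between the pads) lies 19 mm behind it (arm.tcp_to_grasp is the z of the grasp point in the tool frame, in m); z points along the fingers, y is the line along which they close (so a half turn about z gives the same grasp; the last joint's range is limited). The gripper opens to 85 mm and grips with 20 to 120 N. Pads are 22 mm wide; open, the fingers measure 114 mm over their backs; the gripper's body (76 mm by 85 mm) begins 54 mm behind the grasp point. The pads swing forward as they close: fully open they stand 13 mm farther back than shut.
Start: joints at [-1.391, 0.053, 1.613, -0, 1.476, -0.119], TCP at [0.184, -0.597, 0.21] pointing down, gripper open.
Joint ranges: [-3.01, 3.01], [-1.01, 2.22], [0.06, 2.58], [-1.02, 4.17], [0.09, 2.62], [-3.14, 3.14]. Speed limits (rad/s): [2.57, 2.57, 3.14, 3.14, 3.14, 3.14].

### API

Orientations are given as a unit quaternion [x, y, z, w].
In Python, from rig import arm gives the robot as it stands.
- The arm moves only by the tool send_rows, never from a script. Its argument "deltas" is a list of rows, each an object of numbers: "tx", "ty", "tz": the shift along the tool's x, y, z in mm; "wx", "wy", "wz": the turn, a rotation vector about the tool's x, y, z in rad. In form: [{"tx": .., "ty": .., "tz": .., "wx": .., "wy": .., "wz": ..}, ...]. A call has 1 to 12 rows; each row is the pose to reach, as a shift and turn from the pose commanded when the call began, along the tool's axes at that moment; what a row does not reach only later rows make up. A row lasts 1/10 s, in which the tool goes at most 50 mm and 8.59 degrees, less where a joint would pass 70% of its speed; a pose out of reach is approached as far as the arm can. A call with a gripper value outside its range is refused whole. "claw" is the opening, from 0 (shut) to 1 (fully open), set as the call begins (left out, the last holds). The fingers move at their own pace and stop on an object; "newtons" is the grip in N (left out, the last holds). Time passes only in rows, so rows that repeat a pose let the fingers close. It gives the time, the measured TCP pose, the force, the opening and the grip force at its end, in the units of the state.
- arm.state(): the state, without advancing time (a new reading comes with each control period).
- arm.grab_frame(name): name is "scene" or "side" or "wrist"; returns the picture (480x640x3 uint8, red, green, blue); there is no depth.
- arm.get_calibration(name): a dict with "mtx" (3x3 intrinsics, pixels), "k1" (the pictures are not rectified: a ray, as slopes to the right and down, at radius r is drawn at 1 + k1 r^2 times it, then the intrinsics apply), "xyz" and "rotation" of the camera in the world; the wrist camera has in their place "T_tool_cam" (4x4, takes a point from camera to tool coordinates, whose origin is the TCP and whose axes are the flange's). Camera axes: x right, y down, z forward; pixel columns grow to the right and rows downward; lengths in m; the calibration is good to about 2 mm. A picture is of the moment at which its call begins: read the wrist's pose just before it. get_calibration takes no time and is no camera call.
- arm.finish_job(): hands the job in; it is judged then, once.
The state is a dict: "t": time; "qpos": joint angles; "joint_vel": joint speeds; "joint_torque": joint torques, N m; "tool_pos": TCP position; "ee_rot": TCP orientation; "wrist_force": force on the tool from outside, world axes, zero at the start; "moment": the same for the moment, N m; "gripper_width": finger opening in m; "grasp_force": force on a finger pad.
Only numpy, scipy, OpenCV 4.12 (cv2) and the standard library are available. Lean on these libraries where they do the work, as an engineer would, in place of code of your own. Each camera call takes 0.05 s, during which the arm holds its last target. There are 200 camera calls.

### The job

Pick up the UV curing lamp from its white dock and point its lens straight down at the amber nugget on the flower suncatcher, about five centimetres above it, and hold it there steady for two full seconds without letting the lamp touch the flower. Then set the lamp back down upright in the middle of its dock (do not let it drop) and let go, leaving the flower where it lay.

Things in the scene. Friction and masses are not known exactly. Their poses are not given: they have to be found in the camera images.
- lamp: UV curing lamp like a pocket torch, standing upright on the dock, 130 mm tall, 0.16 kg. Aluminium head 40 mm in diameter, lowest 34 mm, with a violet band; above it a straight black round grip 28 mm in diameter, from 34 to 130 mm. Origin: centre of the lens, the flat underside; z runs up the lamp's axis, light leaves along -z. Its yaw does not matter.
- dock: White round dock fixed to the table, a flat disc 100 mm in diameter and 12 mm high with a violet 52 mm spot in the middle of its flat top (no recess, no rim); small cable stub on its edge. Origin: centre of its underside, at table height; top at z = 12 mm.
- amber_nugget (a point): Top of the orange-amber glass nugget, a dome 27 mm across and 9 mm high on a milk-white disc at the centre of the flower suncatcher; about 32 mm above the table.
- flower: Suncatcher shaped like a flower, six round dark red petals, 90 mm across, 5 mm thick (14 mm with its AMBER nugget: the target); loose, flat on an 18 mm work board. Origin: centre of its underside. Bystanders, not listed: a butterfly (green nugget) and a square pane (blue nugget) on the board, equally high, board battens 30 mm high, a jar 125 mm tall and a flat cutter 60 mm or more from the dock.
Mind the look-alikes: they are no part of the job. Several things have the shape of the lamp; the one meant has the colours described above.

How it is judged:
On the way:
1. held lamp aimed: nugget top within 15 mm of the lamp axis (each way), 20-90 mm from the lens; lamp within 15 deg of upright, still (under 20 mm/s, 0.2 rad/s) for 1.5 s (x of amber_nugget in the frame of lamp between -0.015 and 0.015 m and y of amber_nugget in the frame of lamp between -0.015 and 0.015 m and z of amber_nugget in the frame of lamp between -0.09 and -0.02 m and angle between lamp's own z axis and vertical below 0.26 rad and linear speed of lamp below 0.02 m/s and angular speed of lamp below 0.2 rad/s and contact force between the fingers and lamp above 1 N), for 1.5 s.
At the end, for the whole second after the job is handed in: The lamp stands upright (within 5 degrees) and at rest on the dock's top, its axis within 25 mm of the dock's centre, released; the flower suncatcher is within 15 mm of where it began (horizontal distance between lamp and dock below 0.025 m and z of lamp in the frame of dock between 0.009 and 0.016 m and angle between lamp's own z axis and vertical below 0.1 rad and linear speed of lamp below 0.02 m/s and contact force between the fingers and lamp below 0.1 N and distance of flower from where it was at the start of the episode below 0.015 m); the robot touches nothing.
It fails at once if the lamp touches the flower suncatcher (contact force between lamp and flower above 0.5 N).
It fails at once if the lamp is dropped or knocked over (out of the fingers and moving faster than 0.4 m/s) (contact force between the fingers and lamp below 0.1 N and linear speed of lamp above 0.4 m/s).
It fails at once if the flower suncatcher is moved more than 15 mm (distance of flower from where it was at the start of the episode above 0.015 m).
It also fails if it takes over 50 s, if anything falls off the work surface, if the arm or the gripper's body presses on something with over 40 N, if the wrist force passes 120 N, or if a joint passes its speed limit or range.

## Working session

There is one attempt and no reset: what is moved stays moved. The work goes in short steps, Python scripts to look and compute and a tool call to move; the robot and the scene stay as the last step left them, time stands still between calls to the robot, and variables do not carry over. Pictures are saved under pics/ and viewed, at most 10 in all, crops included, and the job is handed in when it is done.

Besides the shell and the picture viewer there is one more tool, called after "Call:" in YAML: its name, and indented under it one key for each argument. send_rows: Moves the arm, as the interface text tells. Its arguments: {"type":"object","properties":{"deltas":{"type":"array"},"claw":{"type":"number"},"newtons":{"type":"number"}},"required":["deltas"]}

```bash
mkdir -p pics; python3 - <<'E'
from rig import arm
import cv2,numpy as np
for n in("scene","side"):
    cv2.imwrite(f"pics/{n}.png",arm.grab_frame(n)[:,:,::-1])
    c=arm.get_calibration(n);print(n,c)
print(arm.get_calibration("wrist"),arm.state(),arm.tcp_to_grasp)
E
```

```text
scene {'mtx': array([[514.42297279,   0.        , 318.52202903],
       [  0.        , 514.42297279, 244.02663726],
       [  0.        ,   0.        ,   1.        ]]), 'k1': -0.1275823432346653, 'xyz': array([1.01654095, 0.37897011, 0.68235502]), 'rotation': array([ 0.45533536,  0.81585261, -0.30644701, -0.18205618])}
side {'mtx': array([[457.14542635,   0.        , 319.76615664],
       [  0.        , 457.14542635, 236.65237667],
       [  0.        ,   0.        ,   1.        ]]), 'k1': -0.06294105658039348, 'xyz': array([ 0.46152462, -0.50104847,  0.64406756]), 'rotation': array([ 0.91324149, -0.05324638,  0.0286201 , -0.40290904])}
{'mtx': array([[364.07172354,   0.        , 319.75046039],
       [  0.        , 364.07172354, 236.71801602],
       [  0.        ,   0.        ,   1.        ]]), 'k1': -0.05502760963624252, 'T_tool_cam': array([[-2.06202552e-04, -9.62753147e-01, -2.70381833e-01,
         6.81849304e-02],
       [ 9.99999951e-01, -1.35306209e-04, -2.80847507e-04,
        -1.33573273e-03],
       [ 2.33802480e-04, -2.70381878e-01,  9.62753128e-01,
        -1.62969025e-01],
       [ 0.00000000e+00,  0.00000000e+00,  0.00000000e+00,
         1.00000000e+00]])} {'t': 0.1, 'qpos': array([-1.39098714e+00,  5.33215473e-02,  1.61414282e+00,  6.66727361e-06,
        1.47601390e+00, -1.18988505e-01]), 'joint_vel': array([-1.07233718e-05, -1.51003609e-03, -3.23952563e-03,  4.02192296e-04,
        1.31914485e-04,  4.18269596e-04]), 'joint_torque': array([ 2.24714322e-04, -3.94905138e+01, -3.71361637e+01, -1.22648430e-04,
        3.92197544e-03, -6.30373577e-06]), 'tool_pos': array([ 0.18388286, -0.59670749,  0.20837525]), 'ee_rot': array([ 9.88860342e-01,  1.48843321e-01, -2.53498605e-05, -9.42473188e-04]), 'wrist_force': array([-0.96637787,  0.28178176,  0.39228679]), 'moment': array([-0.00332903, -0.00149875,  0.03616299]), 'grasp_force': 0.0, 'gripper_width': 0.08525236209451703} -0.0187
```

View pics/scene.png

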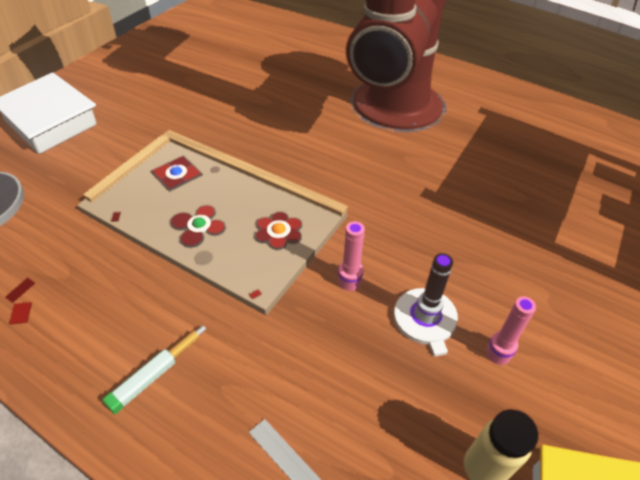

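View pics/side.png

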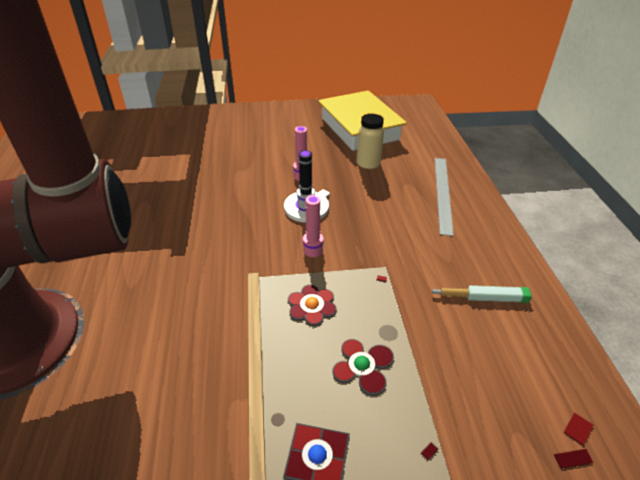

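The scene picture shows the black and silver lamp with its top at (443,260) and the dock around (426,315). Pink look-alikes stand on both sides of it, and the amber nugget is at (279,229). In the side view the lamp top is at (305,154) and the amber nugget at (312,303). I'll enlarge both for closer readings.

```bash
python3 - <<'E'
import cv2,numpy as np
a=cv2.imread("pics/scene.png");b=cv2.imread("pics/side.png")
z=lambda i,x,y,w,h:cv2.resize(i[y:y+h,x:x+w],None,fx=4,fy=4,interpolation=cv2.INTER_CUBIC)
# scene lamp (380,240,100x75)->, side lamp (260,140), scene amber(230,190), side amber(262,265)
out=np.vstack([np.hstack([z(a,380,235,80,120)[:,:],z(b,270,140,80,120)]),])
out2=np.hstack([out])
cv2.imwrite("pics/c1.png",out2)
E
cat > h.py <<'E'
import numpy as np,cv2
from rig import arm
from scipy.spatial.transform import Rotation as R
def ray(n,uv,st=None):
    c=arm.get_calibration(n)
    # slopes: invert d = s(1+k1 r^2)
    s=cv2.undistortPoints(np.array([[uv]],float),c["mtx"],np.array([c["k1"],0,0,0.]))[0,0]
    d=np.array([*s,1.])
    if n=="wrist":
        M=R.from_quat(st["ee_rot"]).as_matrix();T=c["T_tool_cam"]
        return M@T[:3,3]+st["tool_pos"],M@T[:3,:3]@d
    return c["xyz"],R.from_quat(c["rotation"]).as_matrix()@d
def atz(n,uv,z,st=None):
    o,d=ray(n,uv,st);return o+d*(z-o[2])/d[2]
E
python3 - <<'E'
from h import *
for nm,z,p in [("amber",.032,((279,229),(312,303))),("lamptop",.142,((443,260),(305,154))),("pinkA",.13,((355,228),(313,200))),("pinkB",.13,((526,304),(301,130))),("dockctr",.012,((427,315),(307,206)))]:
    for n,uv in zip(("scene","side"),p): print(nm,n,atz(n,uv,z).round(4))
E
```

```text
amber scene [0.5209 0.0112 0.032 ]
amber side [ 0.5144 -0.0015  0.032 ]
lamptop scene [0.5325 0.2986 0.142 ]
lamptop side [0.5326 0.2966 0.142 ]
pinkA scene [0.5338 0.1607 0.13  ]
pinkA side [0.5338 0.1584 0.13  ]
pinkB scene [0.5336 0.4237 0.13  ]
pinkB side [0.535  0.4168 0.13  ]
dockctr scene [0.5357 0.3009 0.012 ]
dockctr side [0.5348 0.2897 0.012 ]
```

View pics/c1.png

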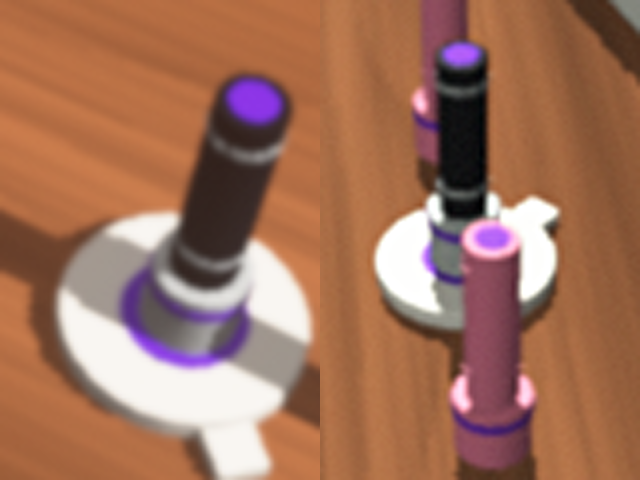

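The lamp is at about (0.5325, 0.2975) and the dock centre is nearly the same. The two estimates for the amber nugget differ by 12 mm, so I'll check it with the wrist camera on the way.

Call:
send_rows:
  deltas:
    - {"tz": -50}
    - {"tx": 40,"ty": -38,"tz": -80}
    - {"tx": 75,"ty": -71,"tz": -90}
    - {"tx": 111,"ty": -105,"tz": -90}
    - {"tx": 147,"ty": -139,"tz": -90}
    - {"tx": 183,"ty": -173,"tz": -90}
    - {"tx": 219,"ty": -207,"tz": -90}
    - {"tx": 255,"ty": -241,"tz": -90}
    - {"tx": 291,"ty": -275,"tz": -90}
    - {"tx": 327,"ty": -309,"tz": -90}
    - {"tx": 363,"ty": -343,"tz": -90}
    - {"tx": 399,"ty": -377,"tz": -90}
  claw: 1

```text
$.deltas[0]: bad value
```

Call:
send_rows:
  deltas:
    - {"tx": 35,"ty": -33}
    - {"tx": 66,"ty": -62}
    - {"tx": 90,"ty": -86}
    - {"tx": 98,"ty": -95}
    - {"tx": 98,"ty": -95}
    - {"tx": 98,"ty": -95}

```text
$.deltas[0]: bad value
```

```bash
python3 - <<'E'
from h import *
st=arm.state();im=arm.grab_frame("wrist");cv2.imwrite("pics/w1.png",im[:,:,::-1])
print({k:st[k] for k in("t","tool_pos","ee_rot")})
np.save("w1.npy",{k:st[k] for k in("tool_pos","ee_rot")},allow_pickle=True)
E
```

```text
{'t': 0.1, 'tool_pos': array([ 0.18388286, -0.59670749,  0.20837525]), 'ee_rot': array([ 9.88860342e-01,  1.48843321e-01, -2.53498605e-05, -9.42473188e-04])}
```

View pics/w1.png

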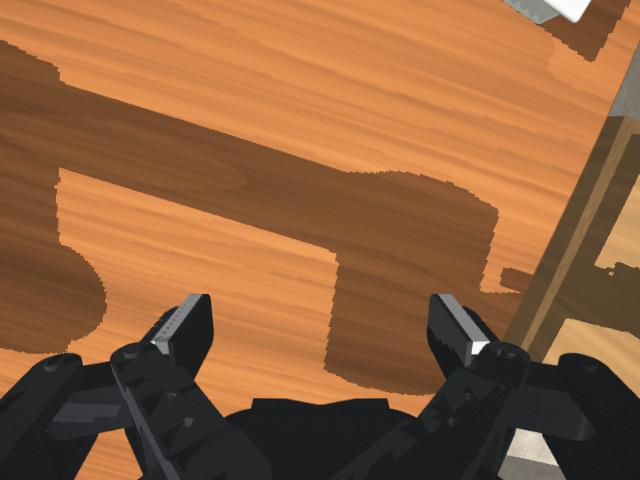

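The wrist view shows the open fingers and bare table. Both moves were refused, since each row needs all six keys.

Call:
send_rows:
  deltas:
    - {"tx": 0,"ty": 0,"tz": -45,"wx": 0,"wy": 0,"wz": 0}
    - {"tx": 40,"ty": -38,"tz": -80,"wx": 0,"wy": 0,"wz": 0}
    - {"tx": 75,"ty": -71,"tz": -90,"wx": 0,"wy": 0,"wz": 0}
    - {"tx": 111,"ty": -105,"tz": -90,"wx": 0,"wy": 0,"wz": 0}
    - {"tx": 147,"ty": -139,"tz": -90,"wx": 0,"wy": 0,"wz": 0}
    - {"tx": 183,"ty": -173,"tz": -90,"wx": 0,"wy": 0,"wz": 0}
    - {"tx": 219,"ty": -207,"tz": -90,"wx": 0,"wy": 0,"wz": 0}
    - {"tx": 255,"ty": -241,"tz": -90,"wx": 0,"wy": 0,"wz": 0}
    - {"tx": 291,"ty": -275,"tz": -90,"wx": 0,"wy": 0,"wz": 0}
    - {"tx": 327,"ty": -309,"tz": -90,"wx": 0,"wy": 0,"wz": 0}
    - {"tx": 363,"ty": -343,"tz": -90,"wx": 0,"wy": 0,"wz": 0}
    - {"tx": 399,"ty": -377,"tz": -90,"wx": 0,"wy": 0,"wz": 0}
  claw: 1

```text
t: 1.35
tool_pos: [0.4504, -0.1253, 0.2994]
ee_rot: [0.989, 0.149, 0.0, 0.0]
wrist_force: [0.5, -0.1, 0.2]
gripper_width: 0.0854
grasp_force: 0.0
```

Call:
send_rows:
  deltas:
    - {"tx": 35,"ty": -33,"tz": 0,"wx": 0,"wy": 0,"wz": 0}
    - {"tx": 66,"ty": -62,"tz": 0,"wx": 0,"wy": 0,"wz": 0}
    - {"tx": 90,"ty": -86,"tz": 0,"wx": 0,"wy": 0,"wz": 0}
    - {"tx": 98,"ty": -95,"tz": 0,"wx": 0,"wy": 0,"wz": 0}
    - {"tx": 98,"ty": -95,"tz": 0,"wx": 0,"wy": 0,"wz": 0}
    - {"tx": 98,"ty": -95,"tz": 0,"wx": 0,"wy": 0,"wz": 0}

```text
t: 1.95
tool_pos: [0.5152, -0.0084, 0.2993]
ee_rot: [0.989, 0.149, -0.0, 0.0]
wrist_force: [0.2, 0.1, -0.1]
gripper_width: 0.0854
grasp_force: 0.0
```

```bash
python3 - <<'E'
from h import *
st=arm.state();im=arm.grab_frame("wrist");cv2.imwrite("pics/w2.png",im[:,:,::-1])
print({k:st[k] for k in("t","tool_pos","ee_rot")})
np.save("w2.npy",{k:st[k] for k in("tool_pos","ee_rot")},allow_pickle=True)
E
```

```text
{'t': 1.95, 'tool_pos': array([ 0.51524746, -0.00838563,  0.2992817 ]), 'ee_rot': array([ 9.88894730e-01,  1.48616987e-01, -3.84462393e-04,  2.38408459e-04])}
```

View pics/w2.png

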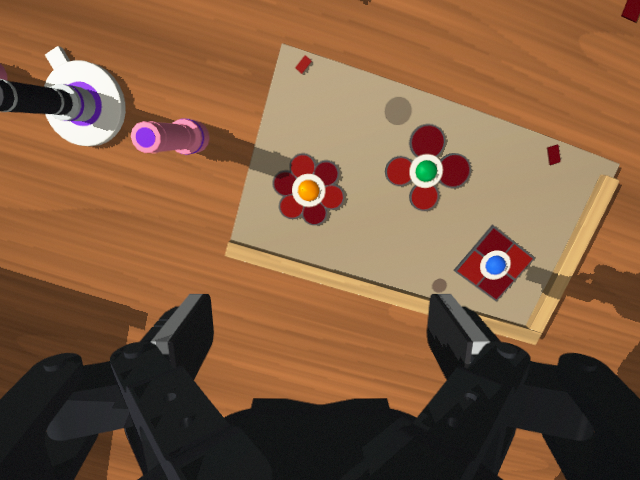

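The wrist view shows the amber nugget at (309,190) and the dock disc centred near (84,103), with the lamp leaning out to the left edge by perspective.

```bash
python3 - <<'E'
from h import *
st=np.load("w2.npy",allow_pickle=True).item()
print(atz("wrist",(309,190),.032,st),atz("wrist",(85,102.5),.012,st))
# joint triangulation of amber
def tri(rs):
    A=0;b=0
    for o,d in rs:
        d=d/np.linalg.norm(d);P=np.eye(3)-np.outer(d,d);A=A+P;b=b+P@o
    return np.linalg.solve(A,b)
print(tri([ray("scene",(279,229)),ray("side",(312,303)),ray("wrist",(309,190),st)]))
M=R.from_quat(st["ee_rot"]).as_matrix()
print("to above lamp, tool mm",1000*M.T@(np.array([.5325,.2975,.2993])-st["tool_pos"]))
E
```

```text
[0.51557284 0.00647149 0.032     ] [0.53605763 0.293869   0.012     ]
[0.51457457 0.00615761 0.02316275]
to above lamp, tool mm [ 1.06400261e+02 -2.87302301e+02 -2.09386422e-01]
```

Call:
send_rows:
  deltas:
    - {"tx": 12,"ty": -33,"tz": 0,"wx": 0,"wy": 0,"wz": 0}
    - {"tx": 26,"ty": -70,"tz": 0,"wx": 0,"wy": 0,"wz": 0}
    - {"tx": 42,"ty": -113,"tz": 0,"wx": 0,"wy": 0,"wz": 0}
    - {"tx": 58,"ty": -156,"tz": 0,"wx": 0,"wy": 0,"wz": 0}
    - {"tx": 74,"ty": -199,"tz": 0,"wx": 0,"wy": 0,"wz": 0}
    - {"tx": 90,"ty": -242,"tz": 0,"wx": 0,"wy": 0,"wz": 0}
    - {"tx": 101,"ty": -272,"tz": 0,"wx": 0,"wy": 0,"wz": 0}
    - {"tx": 106,"ty": -287,"tz": 0,"wx": 0,"wy": 0,"wz": 0}
    - {"tx": 106,"ty": -287,"tz": 0,"wx": 0,"wy": 0,"wz": 0}
    - {"tx": 106,"ty": -287,"tz": 0,"wx": 0,"wy": 0,"wz": 0}

```text
t: 3.0
tool_pos: [0.5328, 0.2963, 0.2995]
ee_rot: [0.989, 0.148, -0.0, 0.0]
wrist_force: [-0.8, -0.4, 0.5]
gripper_width: 0.0854
grasp_force: 0.0
```

```bash
python3 - <<'E'
from h import *
st=arm.state();im=arm.grab_frame("wrist");cv2.imwrite("pics/w3.png",im[:,:,::-1])
print({k:st[k] for k in("t","tool_pos","ee_rot")})
np.save("w3.npy",{k:st[k] for k in("tool_pos","ee_rot")},allow_pickle=True)
E
```

```text
{'t': 3.0, 'tool_pos': array([0.53279338, 0.29625517, 0.29952469]), 'ee_rot': array([ 9.88972618e-01,  1.48097746e-01, -6.04001202e-05,  4.64225789e-04])}
```

View pics/w3.png

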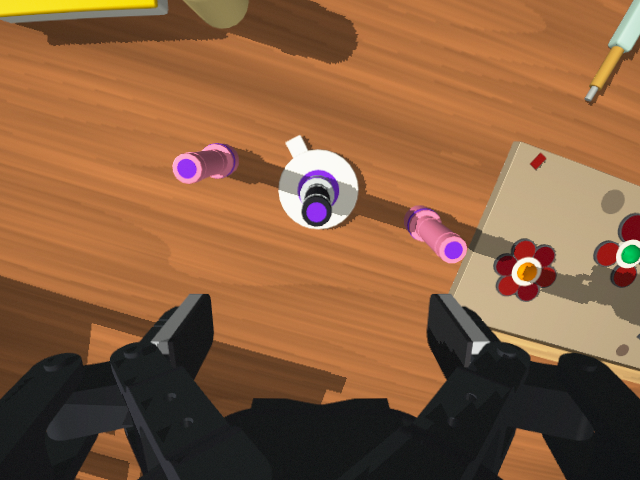

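From above, the lamp top is at (316.5,212), the dock centre at (318.5,189) and the amber nugget at (528,271). The space around the lamp is clear.

```bash
python3 - <<'E'
from h import *
st=np.load("w3.npy",allow_pickle=True).item()
L=atz("wrist",(316.5,212),.142,st)
print(L,atz("wrist",(318.5,189),.012,st),atz("wrist",(528,271),.032,st))
M=R.from_quat(st["ee_rot"]).as_matrix()
print("tool mm",1000*M.T@(np.array([L[0],L[1],.094])-st["tool_pos"]))
E
```

```text
[0.53268702 0.30061803 0.142     ] [0.53494006 0.29978863 0.012     ] [0.51656085 0.01213081 0.032     ]
tool mm [  1.2291358   -4.38766497 205.52051153]
```

Call:
send_rows:
  deltas:
    - {"tx": 0,"ty": -3,"tz": 20,"wx": 0,"wy": 0,"wz": 0}
    - {"tx": 0,"ty": -3,"tz": 55,"wx": 0,"wy": 0,"wz": 0}
    - {"tx": 0,"ty": -3,"tz": 90,"wx": 0,"wy": 0,"wz": 0}
    - {"tx": 0,"ty": -3,"tz": 120,"wx": 0,"wy": 0,"wz": 0}
    - {"tx": 0,"ty": -3,"tz": 145,"wx": 0,"wy": 0,"wz": 0}
    - {"tx": 0,"ty": -3,"tz": 165,"wx": 0,"wy": 0,"wz": 0}
    - {"tx": 0,"ty": -3,"tz": 182,"wx": 0,"wy": 0,"wz": 0}
    - {"tx": 0,"ty": -3,"tz": 195,"wx": 0,"wy": 0,"wz": 0}
    - {"tx": 0,"ty": -3,"tz": 203,"wx": 0,"wy": 0,"wz": 0}
    - {"tx": 0,"ty": -3,"tz": 205,"wx": 0,"wy": 0,"wz": 0}
    - {"tx": 0,"ty": -3,"tz": 205,"wx": 0,"wy": 0,"wz": 0}
    - {"tx": 0,"ty": -3,"tz": 205,"wx": 0,"wy": 0,"wz": 0}

```text
t: 4.25
tool_pos: [0.5323, 0.3011, 0.0957]
ee_rot: [0.989, 0.149, 0.001, -0.0]
wrist_force: [1.2, -0.3, 0.4]
gripper_width: 0.0854
grasp_force: 0.0
```

Call:
send_rows:
  deltas:
    - {"tx": 0,"ty": 0,"tz": 0,"wx": 0,"wy": 0,"wz": 0}
    - {"tx": 0,"ty": 0,"tz": 0,"wx": 0,"wy": 0,"wz": 0}
    - {"tx": 0,"ty": 0,"tz": 0,"wx": 0,"wy": 0,"wz": 0}
    - {"tx": 0,"ty": 0,"tz": 0,"wx": 0,"wy": 0,"wz": 0}
    - {"tx": 0,"ty": 0,"tz": 0,"wx": 0,"wy": 0,"wz": 0}
  claw: 0.45
  newtons: 40

```text
t: 4.75
tool_pos: [0.5316, 0.3007, 0.0945]
ee_rot: [0.989, 0.149, 0.0, 0.0]
wrist_force: [0.1, 0.4, 0.7]
gripper_width: 0.0388
grasp_force: 0.0
```

```bash
python3 - <<'E'
from h import *
im=np.hstack([arm.grab_frame("scene")[180:400,340:560],arm.grab_frame("wrist")[100:320,210:430]])
cv2.imwrite("pics/g.png",cv2.resize(im,None,fx=1.8,fy=1.8)[:,:,::-1])
E
```

```text
(no output)
```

View pics/g.png

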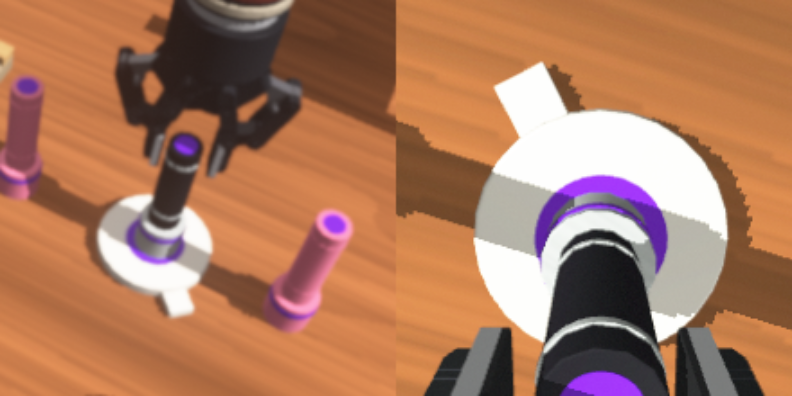

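The lamp is upright between the pads, sitting about 1.5 mm toward +y of the tool (gaps of 28 px left, 12 px right). I'll centre on it and close.

Call:
send_rows:
  deltas:
    - {"tx": 0,"ty": 1.5,"tz": 0,"wx": 0,"wy": 0,"wz": 0}
    - {"tx": 0,"ty": 1.5,"tz": 0,"wx": 0,"wy": 0,"wz": 0}
    - {"tx": 0,"ty": 1.5,"tz": 0,"wx": 0,"wy": 0,"wz": 0}

```text
t: 5.15
tool_pos: [0.532, 0.2992, 0.0945]
ee_rot: [0.989, 0.149, -0.0, -0.0]
wrist_force: [0.3, -0.2, -0.4]
gripper_width: 0.0386
grasp_force: 0.0
```

Call:
send_rows:
  deltas:
    - {"tx": 0,"ty": 0,"tz": 0,"wx": 0,"wy": 0,"wz": 0}
    - {"tx": 0,"ty": 0,"tz": 0,"wx": 0,"wy": 0,"wz": 0}
    - {"tx": 0,"ty": 0,"tz": 0,"wx": 0,"wy": 0,"wz": 0}
    - {"tx": 0,"ty": 0,"tz": 0,"wx": 0,"wy": 0,"wz": 0}
    - {"tx": 0,"ty": 0,"tz": 0,"wx": 0,"wy": 0,"wz": 0}
    - {"tx": 0,"ty": 0,"tz": 0,"wx": 0,"wy": 0,"wz": 0}
    - {"tx": 0,"ty": 0,"tz": 0,"wx": 0,"wy": 0,"wz": 0}
    - {"tx": 0,"ty": 0,"tz": 0,"wx": 0,"wy": 0,"wz": 0}
  claw: 0
  newtons: 40

```text
t: 5.95
tool_pos: [0.5321, 0.2994, 0.0947]
ee_rot: [0.989, 0.149, 0.0, -0.0]
wrist_force: [1.0, 0.0, 2.1]
gripper_width: 0.0269
grasp_force: 39.5
```

Call:
send_rows:
  deltas:
    - {"tx": 0,"ty": 0,"tz": -10,"wx": 0,"wy": 0,"wz": 0}
    - {"tx": 0,"ty": 0,"tz": -30,"wx": 0,"wy": 0,"wz": 0}
    - {"tx": 0,"ty": 0,"tz": -55,"wx": 0,"wy": 0,"wz": 0}
    - {"tx": 0,"ty": 0,"tz": -80,"wx": 0,"wy": 0,"wz": 0}
    - {"tx": 0,"ty": 0,"tz": -105,"wx": 0,"wy": 0,"wz": 0}
    - {"tx": 0,"ty": 0,"tz": -130,"wx": 0,"wy": 0,"wz": 0}
    - {"tx": 0,"ty": 0,"tz": -150,"wx": 0,"wy": 0,"wz": 0}
    - {"tx": 0,"ty": 0,"tz": -160,"wx": 0,"wy": 0,"wz": 0}
    - {"tx": 0,"ty": 0,"tz": -160,"wx": 0,"wy": 0,"wz": 0}

```text
t: 6.85
tool_pos: [0.5326, 0.2995, 0.2564]
ee_rot: [0.989, 0.149, 0.001, -0.0]
wrist_force: [0.2, -0.6, -1.4]
gripper_width: 0.0269
grasp_force: 39.5
```

Call:
send_rows:
  deltas:
    - {"tx": -6,"ty": 15,"tz": 0,"wx": 0,"wy": 0,"wz": 0}
    - {"tx": -15,"ty": 41,"tz": 0,"wx": 0,"wy": 0,"wz": 0}
    - {"tx": -26,"ty": 71,"tz": 0,"wx": 0,"wy": 0,"wz": 0}
    - {"tx": -37,"ty": 101,"tz": 0,"wx": 0,"wy": 0,"wz": 0}
    - {"tx": -48,"ty": 131,"tz": 0,"wx": 0,"wy": 0,"wz": 0}
    - {"tx": -59,"ty": 161,"tz": 0,"wx": 0,"wy": 0,"wz": 0}
    - {"tx": -70,"ty": 191,"tz": 0,"wx": 0,"wy": 0,"wz": 0}
    - {"tx": -81,"ty": 221,"tz": 0,"wx": 0,"wy": 0,"wz": 0}
    - {"tx": -91,"ty": 249,"tz": 0,"wx": 0,"wy": 0,"wz": 0}
    - {"tx": -98,"ty": 267,"tz": 0,"wx": 0,"wy": 0,"wz": 0}
    - {"tx": -101,"ty": 274,"tz": 0,"wx": 0,"wy": 0,"wz": 0}
    - {"tx": -101,"ty": 274,"tz": 0,"wx": 0,"wy": 0,"wz": 0}

```text
t: 8.05
tool_pos: [0.5152, 0.0068, 0.2531]
ee_rot: [0.989, 0.148, -0.001, -0.0]
wrist_force: [0.6, -0.6, -2.1]
gripper_width: 0.0269
grasp_force: 39.6
```

Call:
send_rows:
  deltas:
    - {"tx": 0,"ty": 0,"tz": 10,"wx": 0,"wy": 0,"wz": 0}
    - {"tx": 0,"ty": 0,"tz": 25,"wx": 0,"wy": 0,"wz": 0}
    - {"tx": 0,"ty": 0,"tz": 40,"wx": 0,"wy": 0,"wz": 0}
    - {"tx": 0,"ty": 0,"tz": 55,"wx": 0,"wy": 0,"wz": 0}
    - {"tx": 0,"ty": 0,"tz": 65,"wx": 0,"wy": 0,"wz": 0}
    - {"tx": 0,"ty": 0,"tz": 70,"wx": 0,"wy": 0,"wz": 0}
    - {"tx": 0,"ty": 0,"tz": 70,"wx": 0,"wy": 0,"wz": 0}
    - {"tx": 0,"ty": 0,"tz": 70,"wx": 0,"wy": 0,"wz": 0}

```text
t: 8.85
tool_pos: [0.5165, 0.0077, 0.185]
ee_rot: [0.989, 0.149, 0.0, 0.0]
wrist_force: [0.4, 0.5, -2.1]
gripper_width: 0.0269
grasp_force: 39.6
```

```bash
python3 - <<'E'
from h import *
print(arm.state()["tool_pos"])
f=lambda n,x,y:cv2.resize(arm.grab_frame(n)[y:y+200,x:x+133],None,fx=3,fy=3,interpolation=cv2.INTER_CUBIC)
im=np.hstack([f("scene",212,80),f("side",246,140)])
cv2.imwrite("pics/a.png",im[:,:,::-1]);print(im.shape)
E
```

```text
[0.5165181  0.00766271 0.1850234 ]
(600, 798, 3)
```

View pics/a.png

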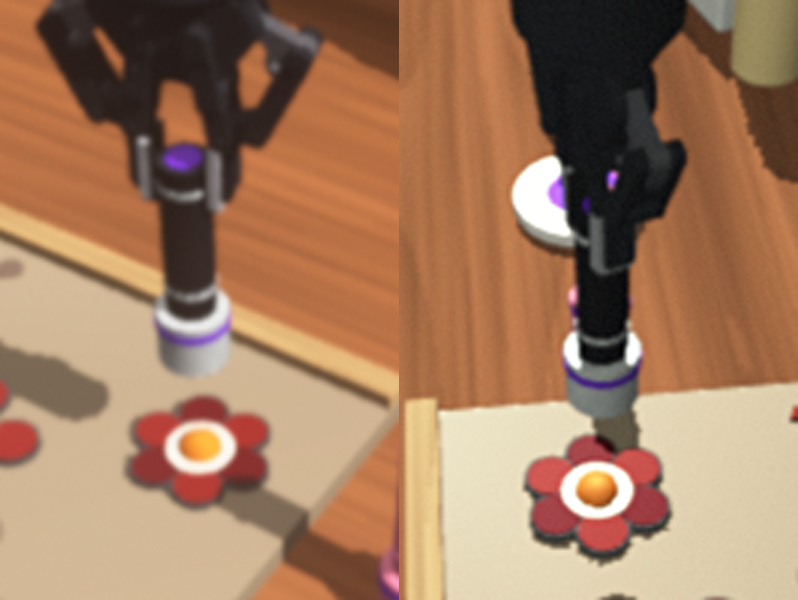

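The lamp hangs upright above the flower. The lens centre reads about (276.3,197.3) in the scene view and (313.3,272) in the side view; the nugget is at (279,228.7) and (312,302.7).

```bash
python3 - <<'E'
from h import *
def tri(rs):
    A=0;b=0
    for o,d in rs:
        d=d/np.linalg.norm(d);P=np.eye(3)-np.outer(d,d);A=A+P;b=b+P@o
    return np.linalg.solve(A,b)
l=tri([ray("scene",(276.3,197.3)),ray("side",(313.3,272))]);n=tri([ray("scene",(279,228.7)),ray("side",(312,302.7))])
print(l,n,l-n)
for s,p in(("scene",(276.3,197.3)),("side",(313.3,272))):print(atz(s,p,.102))
for s,p in(("scene",(279,228.7)),("side",(312,302.7))):print(atz(s,p,.032))
M=R.from_quat(arm.state()["ee_rot"]).as_matrix();print(M)
E
```

```text
[0.51718061 0.00611506 0.10145111] [0.51475872 0.00609285 0.02398742] [2.42189295e-03 2.22119051e-05 7.74636895e-02]
[0.51719476 0.00656891 0.102     ]
[0.51743484 0.00525988 0.102     ]
[0.52029459 0.01079525 0.032     ]
[ 0.51448852 -0.0008735   0.032     ]
[[ 9.55734338e-01  2.94225486e-01  1.79939972e-03]
 [ 2.94226325e-01 -9.55735750e-01 -2.14566568e-04]
 [ 1.65661969e-03  7.34499404e-04 -9.99998358e-01]]
```

The lens is within about 3 mm of the nugget axis. I'll lower it 20 mm and hold.

Call:
send_rows:
  deltas:
    - {"tx": 0,"ty": 0,"tz": 5,"wx": 0,"wy": 0,"wz": 0}
    - {"tx": 0,"ty": 0,"tz": 10,"wx": 0,"wy": 0,"wz": 0}
    - {"tx": 0,"ty": 0,"tz": 15,"wx": 0,"wy": 0,"wz": 0}
    - {"tx": 0,"ty": 0,"tz": 20,"wx": 0,"wy": 0,"wz": 0}
    - {"tx": 0,"ty": 0,"tz": 20,"wx": 0,"wy": 0,"wz": 0}
    - {"tx": 0,"ty": 0,"tz": 20,"wx": 0,"wy": 0,"wz": 0}

```text
t: 9.55
tool_pos: [0.516, 0.0077, 0.1642]
ee_rot: [0.989, 0.149, -0.0, -0.0]
wrist_force: [0.3, -0.3, -1.4]
gripper_width: 0.0268
grasp_force: 39.6
```

Call:
send_rows:
  deltas:
    - {"tx": 0,"ty": 0,"tz": 0,"wx": 0,"wy": 0,"wz": 0}
    - {"tx": 0,"ty": 0,"tz": 0,"wx": 0,"wy": 0,"wz": 0}
    - {"tx": 0,"ty": 0,"tz": 0,"wx": 0,"wy": 0,"wz": 0}
    - {"tx": 0,"ty": 0,"tz": 0,"wx": 0,"wy": 0,"wz": 0}
    - {"tx": 0,"ty": 0,"tz": 0,"wx": 0,"wy": 0,"wz": 0}
    - {"tx": 0,"ty": 0,"tz": 0,"wx": 0,"wy": 0,"wz": 0}
    - {"tx": 0,"ty": 0,"tz": 0,"wx": 0,"wy": 0,"wz": 0}
    - {"tx": 0,"ty": 0,"tz": 0,"wx": 0,"wy": 0,"wz": 0}
    - {"tx": 0,"ty": 0,"tz": 0,"wx": 0,"wy": 0,"wz": 0}
    - {"tx": 0,"ty": 0,"tz": 0,"wx": 0,"wy": 0,"wz": 0}
    - {"tx": 0,"ty": 0,"tz": 0,"wx": 0,"wy": 0,"wz": 0}
    - {"tx": 0,"ty": 0,"tz": 0,"wx": 0,"wy": 0,"wz": 0}

```text
t: 10.75
tool_pos: [0.5161, 0.0077, 0.1645]
ee_rot: [0.989, 0.149, 0.0, 0.0]
wrist_force: [0.5, 0.3, -1.4]
gripper_width: 0.0269
grasp_force: 39.6
```

Call:
send_rows:
  deltas:
    - {"tx": 0,"ty": 0,"tz": 0,"wx": 0,"wy": 0,"wz": 0}
    - {"tx": 0,"ty": 0,"tz": 0,"wx": 0,"wy": 0,"wz": 0}
    - {"tx": 0,"ty": 0,"tz": 0,"wx": 0,"wy": 0,"wz": 0}
    - {"tx": 0,"ty": 0,"tz": 0,"wx": 0,"wy": 0,"wz": 0}
    - {"tx": 0,"ty": 0,"tz": 0,"wx": 0,"wy": 0,"wz": 0}
    - {"tx": 0,"ty": 0,"tz": 0,"wx": 0,"wy": 0,"wz": 0}
    - {"tx": 0,"ty": 0,"tz": 0,"wx": 0,"wy": 0,"wz": 0}
    - {"tx": 0,"ty": 0,"tz": 0,"wx": 0,"wy": 0,"wz": 0}
    - {"tx": 0,"ty": 0,"tz": 0,"wx": 0,"wy": 0,"wz": 0}
    - {"tx": 0,"ty": 0,"tz": 0,"wx": 0,"wy": 0,"wz": 0}
    - {"tx": 0,"ty": 0,"tz": 0,"wx": 0,"wy": 0,"wz": 0}
    - {"tx": 0,"ty": 0,"tz": 0,"wx": 0,"wy": 0,"wz": 0}

```text
t: 11.95
tool_pos: [0.5161, 0.0077, 0.1645]
ee_rot: [0.989, 0.149, -0.0, -0.0]
wrist_force: [-0.7, 0.1, -1.2]
gripper_width: 0.0266
grasp_force: 39.6
```

```bash
python3 - <<'E'
from h import *
s=arm.state();M=R.from_quat(s["ee_rot"]).as_matrix();print(s["tool_pos"],M.T@(np.array([.533,.2985,.2564])-s["tool_pos"])*1000)
E
```

```text
[0.51614516 0.00768736 0.16450002] [ 101.70613247 -272.97033109  -91.8952979 ]
```

Held steady for over 2.4 s. Now I'll reverse the path back to the dock.

Call:
send_rows:
  deltas:
    - {"tx": 0,"ty": 0,"tz": -10,"wx": 0,"wy": 0,"wz": 0}
    - {"tx": 0,"ty": 0,"tz": -30,"wx": 0,"wy": 0,"wz": 0}
    - {"tx": 0,"ty": 0,"tz": -55,"wx": 0,"wy": 0,"wz": 0}
    - {"tx": 0,"ty": 0,"tz": -78,"wx": 0,"wy": 0,"wz": 0}
    - {"tx": 0,"ty": 0,"tz": -90,"wx": 0,"wy": 0,"wz": 0}
    - {"tx": 0,"ty": 0,"tz": -90,"wx": 0,"wy": 0,"wz": 0}

```text
t: 12.55
tool_pos: [0.5174, 0.0075, 0.2575]
ee_rot: [0.989, 0.149, 0.002, 0.001]
wrist_force: [-0.1, 0.7, -1.3]
gripper_width: 0.0268
grasp_force: 39.6
```

Call:
send_rows:
  deltas:
    - {"tx": 6,"ty": -15,"tz": 0,"wx": 0,"wy": 0,"wz": 0}
    - {"tx": 15,"ty": -41,"tz": 0,"wx": 0,"wy": 0,"wz": 0}
    - {"tx": 26,"ty": -71,"tz": 0,"wx": 0,"wy": 0,"wz": 0}
    - {"tx": 37,"ty": -101,"tz": 0,"wx": 0,"wy": 0,"wz": 0}
    - {"tx": 48,"ty": -131,"tz": 0,"wx": 0,"wy": 0,"wz": 0}
    - {"tx": 59,"ty": -161,"tz": 0,"wx": 0,"wy": 0,"wz": 0}
    - {"tx": 70,"ty": -191,"tz": 0,"wx": 0,"wy": 0,"wz": 0}
    - {"tx": 81,"ty": -221,"tz": 0,"wx": 0,"wy": 0,"wz": 0}
    - {"tx": 91,"ty": -249,"tz": 0,"wx": 0,"wy": 0,"wz": 0}
    - {"tx": 99,"ty": -267,"tz": 0,"wx": 0,"wy": 0,"wz": 0}
    - {"tx": 102,"ty": -273,"tz": 0,"wx": 0,"wy": 0,"wz": 0}
    - {"tx": 102,"ty": -273,"tz": 0,"wx": 0,"wy": 0,"wz": 0}

```text
t: 13.75
tool_pos: [0.5331, 0.2986, 0.2536]
ee_rot: [0.989, 0.149, -0.001, 0.0]
wrist_force: [0.1, -0.9, -1.4]
gripper_width: 0.0266
grasp_force: 39.7
```

Call:
send_rows:
  deltas:
    - {"tx": 0,"ty": 0,"tz": 10,"wx": 0,"wy": 0,"wz": 0}
    - {"tx": 0,"ty": 0,"tz": 30,"wx": 0,"wy": 0,"wz": 0}
    - {"tx": 0,"ty": 0,"tz": 55,"wx": 0,"wy": 0,"wz": 0}
    - {"tx": 0,"ty": 0,"tz": 80,"wx": 0,"wy": 0,"wz": 0}
    - {"tx": 0,"ty": 0,"tz": 102,"wx": 0,"wy": 0,"wz": 0}
    - {"tx": 0,"ty": 0,"tz": 122,"wx": 0,"wy": 0,"wz": 0}
    - {"tx": 0,"ty": 0,"tz": 138,"wx": 0,"wy": 0,"wz": 0}
    - {"tx": 0,"ty": 0,"tz": 148,"wx": 0,"wy": 0,"wz": 0}
    - {"tx": 0,"ty": 0,"tz": 154,"wx": 0,"wy": 0,"wz": 0}
    - {"tx": 0,"ty": 0,"tz": 156,"wx": 0,"wy": 0,"wz": 0}
    - {"tx": 0,"ty": 0,"tz": 156,"wx": 0,"wy": 0,"wz": 0}
    - {"tx": 0,"ty": 0,"tz": 156,"wx": 0,"wy": 0,"wz": 0}

```text
t: 14.95
tool_pos: [0.5339, 0.2989, 0.0996]
ee_rot: [0.989, 0.149, 0.001, -0.0]
wrist_force: [0.1, 0.0, -0.8]
gripper_width: 0.0263
grasp_force: 39.7
```

Call:
send_rows:
  deltas:
    - {"tx": 0,"ty": 0,"tz": 1,"wx": 0,"wy": 0,"wz": 0}
    - {"tx": 0,"ty": 0,"tz": 2,"wx": 0,"wy": 0,"wz": 0}
    - {"tx": 0,"ty": 0,"tz": 3,"wx": 0,"wy": 0,"wz": 0}
    - {"tx": 0,"ty": 0,"tz": 3,"wx": 0,"wy": 0,"wz": 0}
    - {"tx": 0,"ty": 0,"tz": 3,"wx": 0,"wy": 0,"wz": 0}

```text
t: 15.45
tool_pos: [0.5332, 0.2986, 0.0954]
ee_rot: [0.989, 0.149, -0.0, 0.0]
wrist_force: [-0.1, -0.6, -1.3]
gripper_width: 0.0265
grasp_force: 39.7
```

Call:
send_rows:
  deltas:
    - {"tx": 0,"ty": 0,"tz": 0.4,"wx": 0,"wy": 0,"wz": 0}
    - {"tx": 0,"ty": 0,"tz": 0.8,"wx": 0,"wy": 0,"wz": 0}
    - {"tx": 0,"ty": 0,"tz": 0.8,"wx": 0,"wy": 0,"wz": 0}
    - {"tx": 0,"ty": 0,"tz": 0.8,"wx": 0,"wy": 0,"wz": 0}

```text
t: 15.85
tool_pos: [0.5333, 0.2986, 0.0947]
ee_rot: [0.989, 0.149, 0.0, -0.0]
wrist_force: [-0.1, -0.1, -1.5]
gripper_width: 0.0268
grasp_force: 39.9
```

Call:
send_rows:
  deltas:
    - {"tx": 0,"ty": 0,"tz": 0.4,"wx": 0,"wy": 0,"wz": 0}
    - {"tx": 0,"ty": 0,"tz": 0.4,"wx": 0,"wy": 0,"wz": 0}
    - {"tx": 0,"ty": 0,"tz": 0.4,"wx": 0,"wy": 0,"wz": 0}

```text
t: 16.15
tool_pos: [0.5334, 0.2987, 0.0947]
ee_rot: [0.989, 0.149, 0.0, -0.0]
wrist_force: [-0.2, -0.0, 1.5]
gripper_width: 0.0268
grasp_force: 39.9
```

The force has turned to +1.5 N, so the lamp is standing on the dock. I'll release gently.

Call:
send_rows:
  deltas:
    - {"tx": 0,"ty": 0,"tz": 0,"wx": 0,"wy": 0,"wz": 0}
    - {"tx": 0,"ty": 0,"tz": 0,"wx": 0,"wy": 0,"wz": 0}
    - {"tx": 0,"ty": 0,"tz": 0,"wx": 0,"wy": 0,"wz": 0}
  newtons: 20

```text
t: 16.45
tool_pos: [0.5335, 0.2987, 0.0947]
ee_rot: [0.989, 0.149, 0.0, -0.0]
wrist_force: [-1.8, -0.1, 2.3]
gripper_width: 0.0268
grasp_force: 40.0
```

Call:
send_rows:
  deltas:
    - {"tx": 0,"ty": 0,"tz": 0,"wx": 0,"wy": 0,"wz": 0}
    - {"tx": 0,"ty": 0,"tz": 0,"wx": 0,"wy": 0,"wz": 0}
    - {"tx": 0,"ty": 0,"tz": 0,"wx": 0,"wy": 0,"wz": 0}
    - {"tx": 0,"ty": 0,"tz": 0,"wx": 0,"wy": 0,"wz": 0}
  claw: 0.45

```text
t: 16.85
tool_pos: [0.5332, 0.2986, 0.0941]
ee_rot: [0.989, 0.149, -0.0, 0.0]
wrist_force: [-0.6, -0.6, -0.8]
gripper_width: 0.0386
grasp_force: 0.0
```

Call:
send_rows:
  deltas:
    - {"tx": 0,"ty": 0,"tz": 0,"wx": 0,"wy": 0,"wz": 0}
    - {"tx": 0,"ty": 0,"tz": 0,"wx": 0,"wy": 0,"wz": 0}
    - {"tx": 0,"ty": 0,"tz": 0,"wx": 0,"wy": 0,"wz": 0}
    - {"tx": 0,"ty": 0,"tz": 0,"wx": 0,"wy": 0,"wz": 0}
    - {"tx": 0,"ty": 0,"tz": 0,"wx": 0,"wy": 0,"wz": 0}
    - {"tx": 0,"ty": 0,"tz": 0,"wx": 0,"wy": 0,"wz": 0}
  claw: 1

```text
t: 17.45
tool_pos: [0.5333, 0.2986, 0.0943]
ee_rot: [0.989, 0.149, 0.0, -0.0]
wrist_force: [0.0, -0.4, 0.5]
gripper_width: 0.0857
grasp_force: 0.0
```

Call:
send_rows:
  deltas:
    - {"tx": 0,"ty": 0,"tz": -10,"wx": 0,"wy": 0,"wz": 0}
    - {"tx": 0,"ty": 0,"tz": -30,"wx": 0,"wy": 0,"wz": 0}
    - {"tx": 0,"ty": 0,"tz": -60,"wx": 0,"wy": 0,"wz": 0}
    - {"tx": 0,"ty": 0,"tz": -95,"wx": 0,"wy": 0,"wz": 0}
    - {"tx": 0,"ty": 0,"tz": -130,"wx": 0,"wy": 0,"wz": 0}
    - {"tx": 0,"ty": 0,"tz": -165,"wx": 0,"wy": 0,"wz": 0}
    - {"tx": 0,"ty": 0,"tz": -190,"wx": 0,"wy": 0,"wz": 0}
    - {"tx": 0,"ty": 0,"tz": -200,"wx": 0,"wy": 0,"wz": 0}
    - {"tx": 0,"ty": 0,"tz": -200,"wx": 0,"wy": 0,"wz": 0}
    - {"tx": 0,"ty": 0,"tz": -200,"wx": 0,"wy": 0,"wz": 0}

```text
t: 18.45
tool_pos: [0.5328, 0.2984, 0.2928]
ee_rot: [0.989, 0.149, -0.001, 0.0]
wrist_force: [0.5, 0.1, -0.5]
gripper_width: 0.0851
grasp_force: 0.0
```

```bash
python3 - <<'E'
from h import *
a=cv2.resize(arm.grab_frame("wrist")[60:380],(640,320));b=arm.grab_frame("scene")[180:380,240:560]
im=np.hstack([arm.grab_frame("wrist")[100:340,160:560],cv2.resize(b,(384,240))])
cv2.imwrite("pics/end.png",im[:,:,::-1])
E
```

```text
(no output)
```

View pics/end.png

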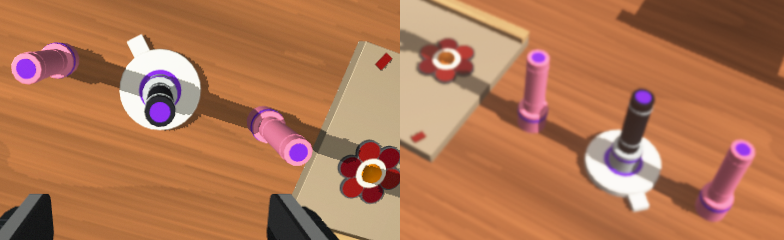

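The lamp stands upright in the middle of its dock, at (160,90) in the left panel. The gripper is clear of it and the flower hasn't moved.

```bash
python3 -c "
from rig import arm
print(arm.finish_job())"
```

```text
the job is handed in; nothing more can be done
None
```

The lamp was held about 5 cm above the amber nugget for over two seconds without touching the flower, then set upright back on its dock and released; the job is handed in, but no verdict was returned.

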